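# Present a specimen vial to the reader on a spring-return indexing turntable

### The arm

A 6-joint arm with a two-finger parallel gripper is mounted at the origin on the work surface. World frame = base frame: x ahead of the robot, y to its left, z up, the work surface at z = 0. Lengths are in mm, angles in rad, forces in N, time in s.
With the tool pointing down it reaches from about 350 to 800 mm from the base axis. Payload 7.3 kg.
Tool frame: the origin (TCP) lies midway between the tips of the shut fingers; the grasp point (between the pads) lies 19 mm behind it; z points along the fingers, y is the line along which they close (so a half turn about z gives the same grasp; the last joint's range is limited). The gripper opens to 85 mm and grips with 20 to 120 N. Pads are 22 mm wide; open, the fingers measure 114 mm over their backs; the gripper's body (76 mm by 85 mm) begins 54 mm behind the grasp point. The pads swing forward as they close: fully open they stand 13 mm farther back than shut.
Start: joints at [1.147, 0.342, 1.524, -0, 1.275, -0.146], TCP at [143.961, 504.896, 231.322] pointing down, gripper open.
Joint ranges: [-2.53, 2.53], [-0.77, 2.02], [0.04, 2.7], [-1, 4.14], [0.28, 2.66], [-3.11, 3.11]. Speed limits (rad/s): [2.57, 2.57, 3.14, 3.14, 3.14, 3.14].

### API

Orientations are given as a unit quaternion [w, x, y, z].
In Python, from station import env gives the robot as it stands. Calls block until the motion is done:
- env.move_ptp(position, orientation): joint-space move of the TCP to a pose.
- env.servo_line(position, rotation=None, vel=150, until_force=None): straight line of the TCP; rotation=None keeps the orientation; vel is the mean speed in mm/s. With until_force (N) it stops when the force on the tool has changed by that much, and returns True; else False.
- env.goto_joints(angles): joint-space move.
- env.gripper_to(opening, newtons=None): finger opening in mm; newtons is the grip in N (None keeps the last); returns when the fingers have stopped.
- env.hold(seconds).
- env.ik(position, orientation): joint angles nearest the present ones, or None.
- env.camera(name): name is "scene" or "side" or "wrist"; returns (picture, depth): 420x560x3 uint8, red, green, blue; 420x560 float32, mm along the optical axis (not along the pixel's ray), 0 where there is no reading.
- env.camera_info(name): a dict with "fx", "fy", "cx", "cy" (pixels), "dist" ([k1, k2, p1, p2, k3] as OpenCV has them; the pictures are not rectified), "R" (3x3) and "t" (3): a world point X has camera coordinates R X + t; the wrist camera has in their place "tool_from_camera" (4x4, takes a point from camera to tool coordinates, whose origin is the TCP and whose axes are the flange's). Camera axes: x right, y down, z forward; pixel columns grow to the right and rows downward; lengths in mm; the calibration is good to about 2 mm. A picture is of the moment at which its call begins: read the wrist's pose just before it. camera_info takes no time and is no camera call.
A pose or a line that the arm cannot do raises env.PlanningError and nothing moves.
- env.hand_in(): hands the job in; it is judged then, once.
Trained networks look in the newest picture that a camera, given by its name, has taken for a name from the list of things; names that differ only in an ending like _2 or _b are one class to them, and where a whole thing is asked for, a point or a joint stands for the part that bears it (a point fixed in the world has none). Each returns a list of dicts, best first, with "confidence" (0 to 1); they miss things now and then, are a little off and sometimes report something else, mostly with a low value. They report only what shows in the picture. A call takes as long as a camera call.
- env.boxes_of(target, camera): "xy" ([column, row] in pixels, amid what is visible of it).
- env.regions_of(target, camera): "pixels" (420x560 bool, what is visible of it) and "xy" ([column, row] in pixels, amid what is visible of it).
- env.landmark_of(target, camera): "xy" ([column, row] in pixels: a listed point, or the origin of a listed thing).
Readings, each from a call of its own:
- env.get_t(): time.
- env.get_joint_pos(): joint angles.
- env.get_qd(): joint speeds.
- env.get_tau(): joint torques, N m.
- env.get_tcp_pos(): TCP position.
- env.get_ee_rot(): TCP orientation.
- env.get_ft_force(): force on the tool from outside, world axes, zero at the start.
- env.get_ft_torque(): the same for the moment, N m.
- env.get_gripper_width(): finger opening in mm.
- env.get_grasp_force(): force on a finger pad.
Only numpy, scipy, OpenCV 4.12 (cv2) and the standard library are available. Lean on these libraries where they do the work, as an engineer would, in place of code of your own. Each camera call takes 0.05 s, during which the arm holds its last target. There are 200 camera calls.

### The job

Stand the slim specimen vial upright in the round socket of the little turntable and let go of it, then turn the turntable clockwise by its bar knob, feeling the clicks, to the third click stop, in front of the reader, without running on to the fourth. A spring drives the turntable back home if it is let go, so finish with the knob still gripped and held still at the third stop. Leave the jar, the two cassettes and the steel mould where they are.

Things in the scene. Friction and masses are not known exactly. Their poses are not given: they have to be found in the camera images.
- vial: Slim capped specimen vial, loose, standing upright on the bench: white plastic with a grey cap, a plain cylinder 25 mm in diameter and 65 mm tall, about 40 g. Origin: centre of its underside; z points up its axis.
- indexer: Fixed white base, 256 mm in diameter, 18 mm high. Origin: centre of its underside, on the turning axis. Along its +x stands the grey reader block (62 mm high, 149 to 183 mm from the axis, 60 mm wide), window facing the axis. Five rim lines mark home (60 degrees anticlockwise from +x, seen from above) and four click stops, every 20 degrees clockwise; the third is at +x, before the reader.
- platter (a joint): Angle (rad) of the turntable (224 mm in diameter, top 30 mm above the bench) that carries socket and knob; starts at 0 (home), grows clockwise seen from above to an end stop at 1.57. Click stops: 0.349, 0.698, 1.047 (third), 1.396. Resisting torque, N m: 0.11 + 0.05 angle (return spring) + 0.07 sin(18 angle) (clicks). No click is strong enough to keep it: let go, it runs back to 0.
- socket (a point): Centre of the floor of the socket, an upright steel ring on the turntable 85 mm from the turning axis: bore 29 mm, outside 42 mm, floor 30 mm and rim 54 mm above the bench (24 mm deep). x points away from the turning axis and turns with it, z up. The seated vial's underside rests on this point, its top 95 mm above the bench.
- knob: Black bar knob on a post at the middle of the turntable, turning with it; pinch it from above across its 14 mm width. Bar 46 x 14 x 38 mm (length, width, height). Origin: centre of the bar, on the turning axis, 75 mm above the bench; top at 94 mm, underside at 56 mm. x runs along the bar towards the socket, z up.
- jar: Bystander: short wide white jar with a grey lid, 46 mm in diameter, 42 mm high, loose; origin at the centre of its underside. Not to be moved. One of jar and vial stands left of the turntable, the other right.
- cassette_a: Bystander: flat steel-covered cassette with a white plastic lip, 40 x 28 x 6 mm lying on the bench, loose; origin at the centre of its underside.
- cassette_b: Bystander: a second such cassette beside the first.
- mould: Bystander: small open steel mould tray 62 x 45 x 16 mm, loose; origin at the centre of its underside.

How it is judged:
By the outcome, as a careful person would: the job done as asked, in the order asked, and still so for the second after the job is handed in, while the arm keeps its last pose, push and grip.
It also fails if it takes over 58 s, if anything falls off the work surface, if the arm or the gripper's body presses on something with over 40 N, if the wrist force passes 120 N, or if a joint passes its speed limit or range.

## Working session

There is one attempt and no reset: what is moved stays moved. The work goes in short steps, each a Python script; the robot and the scene stay as the last script left them, time stands still between calls to the robot, and variables do not carry over. Pictures are saved under pics/ and viewed, at most 10 in all, crops included, and the job is handed in when it is done.

```bash
mkdir -p pics; ls
cat > h.py <<'E'
import numpy as np, cv2
from station import env
def ray(cam,px,T=None):
    i=env.camera_info(cam)
    K=np.array([[i['fx'],0,i['cx']],[0,i['fy'],i['cy']],[0,0,1]])
    u=cv2.undistortPoints(np.array([[px]],float),K,np.array(i['dist'],float))[0,0]
    d=np.array([u[0],u[1],1.])
    if 'R' in i:
        R=np.array(i['R']);t=np.array(i['t']);return -R.T@t,R.T@d
    M=T@np.array(i['tool_from_camera']);return M[:3,3],M[:3,:3]@d
def atz(cam,px,z,T=None):
    o,d=ray(cam,px,T);return o+d*(z-o[2])/d[2]
def atd(cam,px,depth,T=None):
    o,d=ray(cam,px,T);return o+d*depth
def toolT():
    from scipy.spatial.transform import Rotation as Ro
    q=np.array(env.get_ee_rot());T=np.eye(4);T[:3,:3]=Ro.from_quat(q[[1,2,3,0]]).as_matrix();T[:3,3]=env.get_tcp_pos();return T
def quat(yaw):
    # tool down, tool x at angle yaw; 
    return np.array([0,np.cos(yaw/2),np.sin(yaw/2),0])
E
python3 - <<'E'
from h import *
np.set_printoptions(precision=1,suppress=True)
print(env.get_t(),env.get_ee_rot())
for c in ['scene','side','wrist']:
    T=toolT();p,d=env.camera(c);cv2.imwrite(f'pics/{c}0.png',p[:,:,::-1])
    for n,z in [('vial',0),('jar',0),('socket',30),('knob',75),('indexer',0),('mould',0),('cassette_a',0)]:
        for l in env.landmark_of(n,c)[:2]:
            print(c,n,np.array(l['xy']),round(l['confidence'],2),atz(c,l['xy'],z,T))
E
```

```text
pics
station.py
0.0 [-0.   0.1  1.  -0. ]
scene vial [254.  163.3] 0.65 [ 449. -260.    0.]
scene jar [398.7 316.4] 0.57 [497.5 276.2   0. ]
scene socket [282.6 245.1] 0.62 [577.4  40.   30. ]
scene knob [261.5 203.4] 0.74 [569.2 -43.6  75. ]
scene indexer [263.1 228.3] 0.81 [564.5 -48.2   0. ]
scene mould [156.5 187.3] 0.79 [ 690.5 -312.7    0. ]
scene cassette_a [313.8 356. ] 0.92 [666.3 248.4   0. ]
scene cassette_a [355.2 399.1] 0.78 [661.  340.4   0. ]
side vial [313.  308.6] 0.61 [ 442.6 -260.9    0. ]
side jar [199.4 188.8] 0.61 [506.6 283.7   0. ]
side socket [270.5 211.3] 0.88 [572.3  41.5  30. ]
side knob [289.  215.4] 0.75 [558.8 -45.2  75. ]
side indexer [283.6 235.6] 0.77 [557.7 -29.3   0. ]
side indexer [248.  168.8] 0.19 [682.3 280.    0. ]
side mould [399.  271.5] 0.86 [ 685.2 -307.7   -0. ]
side cassette_a [245.7 171. ] 0.66 [669.2 274.6   0. ]
side cassette_a [230.5 161.1] 0.51 [667.  349.6   0. ]
```

View pics/scene0.png

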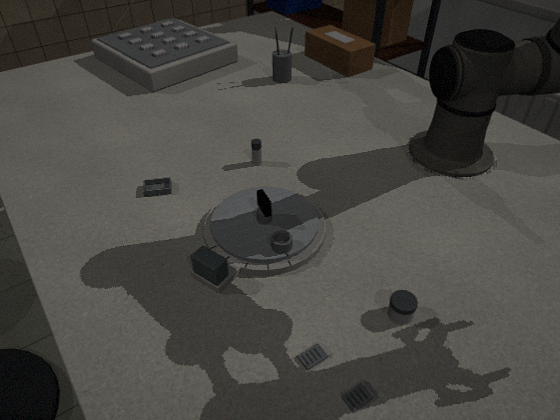

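View pics/side0.png

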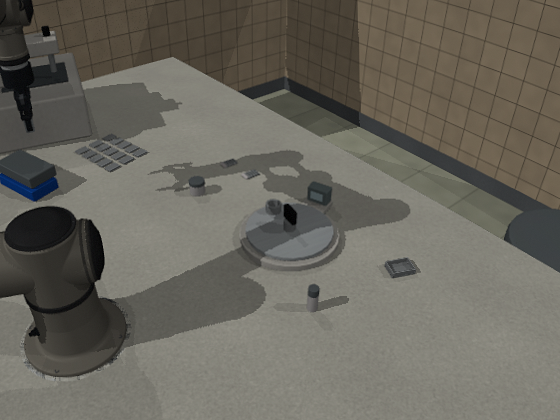

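Scene picture: vial standing at about (256,152), the socket ring at (282,240), knob (264,203), reader (210,267), jar (403,305). Side agrees (vial at (313,298), socket (273,206), knob (290,214)). The networks' landmarks match both. Next I refine with the wrist camera.

Run:
```python
from h import *
np.set_printoptions(precision=3,suppress=True)
print(np.array(env.camera_info('wrist')['tool_from_camera']),env.get_ee_rot())
q=quat(np.pi-0.3)
def look(pos,yaw,tag,names):
    env.move_ptp(pos,quat(yaw)); env.hold(.3)
    T=toolT();p,d=env.camera('wrist');cv2.imwrite(f'pics/{tag}.png',p[:,:,::-1])
    print(tag,env.get_t(),env.get_joint_pos(),T[:3,3])
    for n,z in names:
        for l in env.landmark_of(n,'wrist')[:2]:
            print(n,np.array(l['xy']),round(l['confidence'],2),atz('wrist',l['xy'],z,T))
i=np.array(env.camera_info('wrist')['tool_from_camera'])
# camera offset in tool xy -> shift so camera is above the target
def above(xy,yaw,z):
    x=np.array([np.cos(yaw),np.sin(yaw)]);y=np.array([np.sin(yaw),-np.cos(yaw)])
    c=i[0,3]*x+i[1,3]*y
    return [xy[0]-c[0],xy[1]-c[1],z]
y=np.pi
look(above((563,-45),y,300),y,'w_ind',[('indexer',0),('knob',75),('socket',30)])
y=np.pi-.5
look(above((446,-260),y,230),y,'w_vial',[('vial',0)])
for r in env.regions_of('vial','wrist')[:1]:
    print(r['confidence'],r['xy'],atz('wrist',r['xy'],65,toolT()))
```

```text
[[  -0.001   -0.958   -0.286   73.872]
 [   1.      -0.001   -0.       0.274]
 [  -0.      -0.286    0.958 -143.015]
 [   0.       0.       0.       1.   ]] [0.    0.138 0.99  0.   ]
w_ind 4.175 [-0.191  0.526  1.046  0.     1.569 -1.762] [636.866 -44.863 300.028]
indexer [288.9 103.3] 0.77 [563.152 -40.085   0.   ]
knob [289.1 103. ] 0.9 [562.862 -40.632  75.   ]
socket [366.8 120.5] 0.98 [581.043  45.182  30.   ]
w_vial 5.7917 [-0.653  0.463  1.338  0.     1.34  -1.725] [ 511.282 -294.905  230.118]
vial [283.5  99.6] 0.62 [ 442.563 -259.409    0.   ]
0.94 [284.7, 97.9] [ 442.18  -258.305   65.   ]
```

```bash
cd pics; python3 -c "
import cv2,numpy as np
a=cv2.imread('w_ind.png');b=cv2.imread('w_vial.png')
cv2.imwrite('both.png',cv2.resize(np.vstack([a[:300],b[:300]]),(560,600)))"
```

```text
(no output)
```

View pics/both.png

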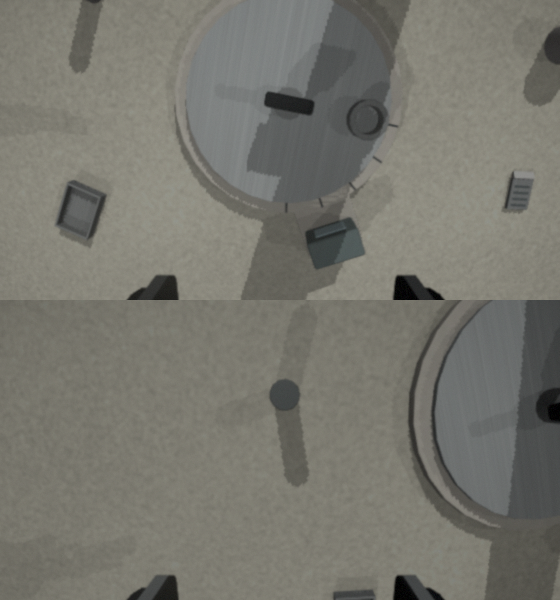

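Top: bar knob at (289,103), socket ring (367,118), reader (333,243). Bottom: the vial's cap at (284,95). All match the detections. Now I take opposite views to cancel camera bias, then pick the vial.

```bash
cat >> h.py <<'E'
def above(xy,yaw,z):
    i=np.array(env.camera_info('wrist')['tool_from_camera'])
    x=np.array([np.cos(yaw),np.sin(yaw)]);y=np.array([np.sin(yaw),-np.cos(yaw)])
    c=(i[0,3]-.286*150)*x   # camera tilts back toward tool
    return [xy[0]-c[0],xy[1]-c[1],z]
E
python3 - <<'E'
from h import *
np.set_printoptions(precision=3,suppress=True)
def look(xy,yaw,z,tag,names):
    env.move_ptp(above(xy,yaw,z),quat(yaw)); env.hold(.3)
    T=toolT();p,d=env.camera('wrist');cv2.imwrite(f'pics/{tag}.png',p[:,:,::-1])
    print(tag,env.get_t(),env.get_joint_pos()[5])
    for n,h,top in names:
        for l in env.landmark_of(n,'wrist')[:1]:
            print(n,np.array(l['xy']),round(l['confidence'],2),atz('wrist',l['xy'],h,T))
        for r in env.regions_of(n,'wrist')[:1]:
            c,s,a=cv2.minAreaRect(np.argwhere(r['pixels'])[:,::-1].astype(np.float32))
            print(' region',round(r['confidence'],2),np.array(r['xy']),np.array(c),atz('wrist',c,top,T),s,a)
N=[('socket',30,54),('knob',75,94)]
for k,y in enumerate([1.36,1.36+np.pi]):
    look((575,10),y,230,f's{k}',N)
for k,y in enumerate([1.36+np.pi-.6,1.36-.6]):
    look((442,-259),y,180,f'v{k}',[('vial',0,65)])
E
cd pics;python3 -c "
import cv2,numpy as np
a=cv2.imread('s0.png');b=cv2.imread('s1.png')
cv2.imwrite('both2.png',np.vstack([a[:300],b[:300]]))"
```

```text
s0 7.8 0.04021719306178846
socket [283.9 113.5] 0.92 [579.762  42.569  30.   ]
 region 0.55 [286.  197.9] [284.9 194.7] [566.02  -25.761  54.   ] (228.52615356445312, 223.1595916748047) 26.56505012512207
knob [285.6 221. ] 0.81 [562.888 -43.327  75.   ]
 region 0.43 [284.3 193.7] [284.886 194.883] [568.139 -16.242  94.   ] (226.653564453125, 225.73963928222656) 36.25383758544922
s1 10.9167 -2.9937039193933117
socket [285.5 184.2] 0.66 [580.608  41.917  30.   ]
 region 0.66 [285.8  94.9] [286.  105.5] [565.021 -28.932  54.   ] (211.0, 248.0) 90.0
knob [288.3  89.5] 0.62 [560.79  -40.475  75.   ]
 region 0.93 [285.2  88.3] [285.5  88. ] [562.852 -41.331  94.   ] (66.0, 39.0) 90.0
v0 12.6417 -2.9527106801481606
vial [288.6 155.8] 0.68 [ 440.811 -254.632    0.   ]
 region 0.68 [290.2 164.8] [286.793 161.483] [ 438.492 -259.451   65.   ] (40.85297393798828, 33.79655075073242) 68.19859313964844
v1 15.65 0.07083300889467194
vial [283.4 153. ] 0.82 [ 440.227 -256.928    0.   ]
 region 0.75 [285.  161.2] [283.  161.5] [ 442.171 -255.22    65.   ] (41.0, 34.0) 90.0
```

View pics/both2.png

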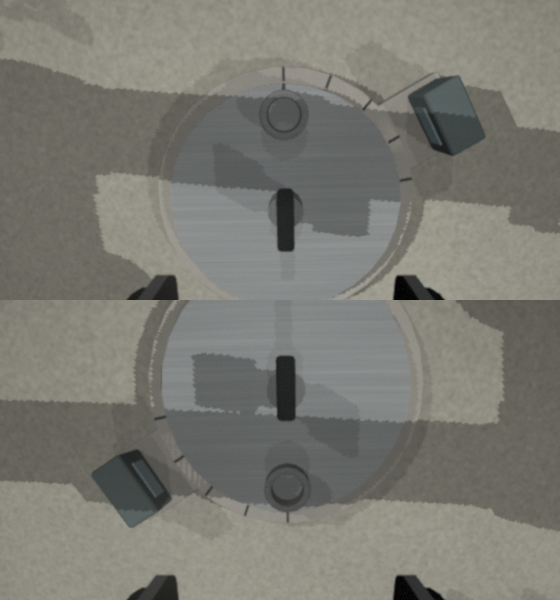

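Both views show the socket ring in line with the bar (s0: ring (284,114), bar (285,220); s1: ring (287,186), bar (286,88)), so the bar angle is about 1.36 rad. The two views agree on the positions to within 2 mm. Next step is to square the vial up with a low squeeze, then grasp it.

Run:
```python
from h import *
np.set_printoptions(precision=2,suppress=True)
V=np.array([441,-257.5]);y=1.36
def P(z): return [V[0],V[1],z]
env.gripper_to(60,20)
env.move_ptp(P(110),quat(y+np.pi/2))
env.servo_line(P(8),vel=100)
env.gripper_to(20,20); print(env.get_gripper_width(),env.get_grasp_force())
env.gripper_to(45)
env.servo_line(P(90),vel=150)
env.move_ptp(P(90),quat(y))
env.servo_line(P(8),vel=100)
env.gripper_to(20,20); print(env.get_gripper_width(),env.get_grasp_force())
env.gripper_to(40)
env.servo_line(P(34),vel=80)
env.gripper_to(20,30); print(env.get_gripper_width(),env.get_grasp_force(),env.get_t())
env.servo_line(P(140),vel=120)
print(env.get_gripper_width(),env.get_tcp_pos(),env.get_ft_force(),env.get_t())
T=toolT();p,d=env.camera('wrist');q,_=env.camera('side')
cv2.imwrite('pics/grasp.png',np.hstack([p,q[150:,:][:270] if 0 else q])[:,:,::-1][:, :])
im=cv2.imread('pics/grasp.png');cv2.imwrite('pics/grasp2.png',cv2.resize(im,(800,300)))
# socket rim circles
for k,(cx,cy) in enumerate([(284,114),(287,186)]):
    yy=[1.36,1.36+np.pi][k];Tk=np.eye(4);c,s=np.cos(yy),np.sin(yy)
    Tk[:3,:3]=[[c,s,0],[s,-c,0],[0,0,-1]];Tk[:3,3]=above((575,10),yy,230)
    g=cv2.imread(f'pics/s{k}.png',0)[cy-40:cy+40,cx-40:cx+40]
    H=cv2.HoughCircles(cv2.resize(g,None,fx=4,fy=4,interpolation=2),cv2.HOUGH_GRADIENT,1.5,5,param1=80,param2=30,minRadius=56,maxRadius=120)
    for h in (H[0][:4] if H is not None else []):
        px=(h[:2]+.5)/4-.5+[cx-40,cy-40];print(k,px,h[2]/4,atz('wrist',px,54,Tk),atz('wrist',px,30,Tk))
```

```text
24.591214956057446 20.06803661584854
24.479514417748337 20.135344862937927
24.416467628424602 29.339644610881805 24.2667
24.162204944139148 [ 440.61 -257.19  139.32] [ 0.05  0.33 -1.14] 25.3
```

View pics/grasp2.png

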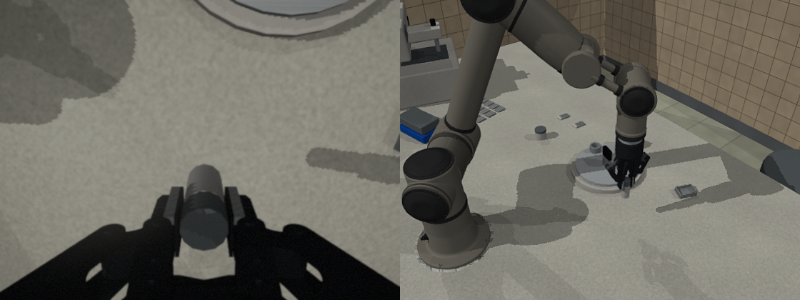

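The picture shows the vial held upright between the pads (about (205,205)). I refine the socket from the saved pictures before inserting.

Run:
```python
from h import *
np.set_printoptions(precision=2,suppress=True)
outs=[]
for k,(cx,cy) in enumerate([(284,114),(287,186)]):
    yy=[1.36,1.36+np.pi][k];Tk=np.eye(4);c,s=np.cos(yy),np.sin(yy)
    Tk[:3,:3]=[[c,s,0],[s,-c,0],[0,0,-1]];Tk[:3,3]=above((575,10),yy,230)
    im=cv2.imread(f'pics/s{k}.png');g=cv2.createCLAHE(4,(2,2)).apply(cv2.resize(cv2.cvtColor(im,6)[cy-40:cy+40,cx-40:cx+40],None,fx=4,fy=4,interpolation=2))
    H=cv2.HoughCircles(g,cv2.HOUGH_GRADIENT_ALT,1.5,3,param1=100,param2=.5,minRadius=50,maxRadius=120)
    v=cv2.cvtColor(g,8)
    for h in (H[0][:4] if H is not None else []):
        px=(h[:2]+.5)/4-.5+[cx-40,cy-40];print(k,px,h[2]/4,atz('wrist',px,54,Tk),atz('wrist',px,30,Tk))
    # predicted rim circles for S (green bore/outer rim, z=54; red floor z=30)
    S=np.array([580.2,42.2]);i=env.camera_info('wrist');M=np.linalg.inv(Tk@np.array(i['tool_from_camera']))
    K=np.array([[i['fx'],0,i['cx']],[0,i['fy'],i['cy']],[0,0,1]])
    for r,z,col in [(14.5,54,(0,255,0)),(21,54,(0,255,0)),(14.5,30,(0,0,255))]:
        a=np.linspace(0,6.28,60);W=np.c_[S[0]+r*np.cos(a),S[1]+r*np.sin(a),0*a+z]
        p=cv2.projectPoints(W,cv2.Rodrigues(M[:3,:3])[0],M[:3,3],K,np.array(i['dist'],float))[0][:,0]
        p=(p-[cx-40,cy-40]+.5)*4-.5
        cv2.polylines(v,[p.round().astype(int)],True,col)
    outs+=[cv2.cvtColor(g,8),v]
cv2.imwrite('pics/rim.png',cv2.resize(np.vstack([np.hstack(outs[:2]),np.hstack(outs[2:])]),(600,600)))
```

```text
0 [284.5  115.62] 24.749855 [580.19  42.19  54.  ] [579.95  41.44  30.  ]
0 [284.88 113.75] 25.00168 [580.82  43.63  54.  ] [580.63  42.99  30.  ]
0 [281.12 114.88] 21.479712 [577.54  43.39  54.  ] [577.11  42.73  30.  ]
0 [286.75 113.75] 21.724804 [582.36  43.29  54.  ] [582.29  42.63  30.  ]
1 [287.88 187.25] 24.406927 [579.88  38.86  54.  ] [580.88  44.2   30.  ]
1 [284.88 189.5 ] 22.118166 [582.92  40.3   54.  ] [584.14  45.75  30.  ]
1 [287.88 189.12] 22.072783 [580.24  40.53  54.  ] [581.26  45.99  30.  ]
1 [287.88 187.25] 19.15314 [579.88  38.86  54.  ] [580.88  44.2   30.  ]
```

View pics/rim.png

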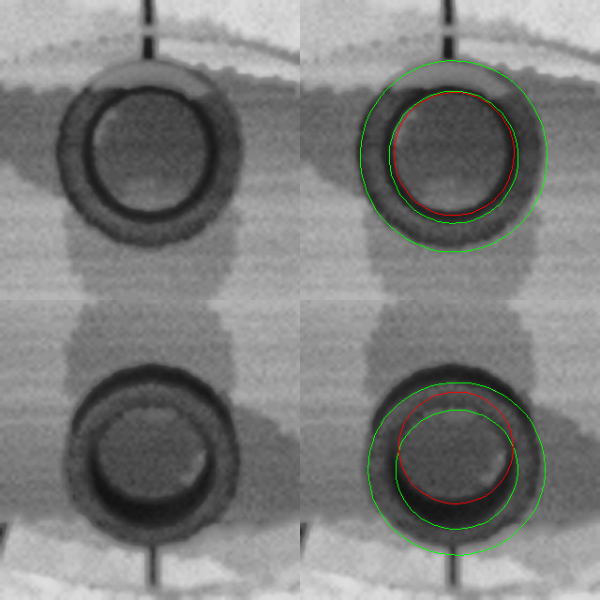

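The overlay predicts the rim within about 1 mm in view 0 and 1.6 mm in the opposite direction in view 1. The average puts the socket at (580.3, 41.7), well inside the ±2 mm clearance, so I insert there.

Run:
```python
from h import *
np.set_printoptions(precision=2,suppress=True)
S=[580.3,41.7];y=1.36
env.servo_line([441,-257.5,170],vel=200)
env.move_ptp([*S,150],quat(y))
env.servo_line([*S,95],vel=80); env.hold(.3)
print(env.get_tcp_pos(),env.get_ft_force(),env.get_t())
hit=env.servo_line([*S,61],vel=25,until_force=5)
env.hold(.2)
print(hit,env.get_tcp_pos(),env.get_ft_force(),env.get_gripper_width(),env.get_t())
```

```text
[580.47  41.7   95.39] [-0.2  -0.94 -0.6 ] 28.0917
True [580.3   41.71  63.57] [-0.86  0.13  4.13] 24.141410050888933 29.4417
```

Run:
```python
from h import *
np.set_printoptions(precision=3,suppress=True)
S=[580.3,41.7];y=1.36;C=[562.4,-41.5]
env.gripper_to(42)
env.servo_line([*S,165],vel=150)
env.move_ptp([*C,150],quat(y)); env.hold(.2)
p,_=env.camera('wrist');cv2.imwrite('pics/seated.png',p[:,:,::-1])
T=toolT()
l=env.landmark_of('vial','wrist')[:1]; print([(a['confidence'],a['xy'],atz('wrist',a['xy'],30,T)) for a in l])
hit=env.servo_line([*C,60],vel=80,until_force=8)
print(hit,env.get_tcp_pos(),env.get_ft_force())
env.gripper_to(5,70);env.hold(.2)
print(env.get_gripper_width(),env.get_grasp_force(),env.get_ft_force(),env.get_ft_torque(),env.get_joint_pos(),env.get_t())
```

```text
[(0.73, [286.3, 88.8], array([579.613,  40.589,  30.   ]))]
False [562.792 -41.589  60.548] [ 0.388 -1.619 -0.315]
13.136047272024102 68.6570656299591 [ 4.238 -1.349  1.688] [ 0.015 -0.415  0.115] [-0.21   0.598  1.623  0.     0.917  0.001] 33.1667
```

View pics/seated.png

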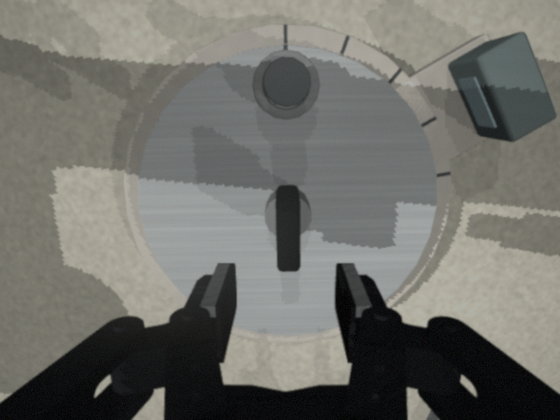

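The picture shows the vial upright inside the ring at (286,82), and the knob between the fingers at (288,228). Grip width 13.1 mm confirms that the bar is held. Now I turn in steps and log the torque.

Run:
```python
from h import *
np.set_printoptions(precision=3,suppress=True)
C=[562.4,-41.5,60];t0=env.get_t()
for a in np.linspace(0,.7,13)[1:]:
    env.servo_line(C,rotation=quat(1.36-a)); 
    q=np.array(env.get_ee_rot());yaw=2*np.arctan2(q[2],q[1])
    f=env.get_ft_force()
    print(round(a,3),round(1.36-yaw,3),np.array(env.get_ft_torque())[2].round(3),np.array(f),round(env.get_t(),2))
    if np.linalg.norm(f)>40 or env.get_t()-t0>9: break
```

```text
0.058 0.058 0.119 [ 5.176 -0.553  1.598] 33.42
0.117 0.117 0.203 [ 5.622 -0.343  0.709] 33.67
0.175 0.175 0.132 [ 5.205 -0.831  1.254] 33.92
0.233 0.234 0.086 [ 5.357 -1.714  0.522] 34.17
0.292 0.292 0.084 [ 4.682 -0.423  0.683] 34.42
0.35 0.35 0.172 [ 5.091 -1.305  1.897] 34.67
0.408 0.408 0.146 [ 5.187 -0.088  1.53 ] 34.92
0.467 0.466 0.161 [ 5.245 -1.477  1.59 ] 35.17
0.525 0.525 0.172 [ 5.615 -1.026  0.651] 35.42
0.583 0.583 0.135 [ 4.76  -0.781  0.981] 35.67
0.642 0.641 0.104 [ 5.232 -1.336  1.537] 35.92
0.7 0.699 0.138 [ 4.816 -0.661  1.646] 36.17
```

Run:
```python
from h import *
np.set_printoptions(precision=3,suppress=True)
C=[562.4,-41.5,60]
A=[];M=[]
def meas():
    m=[]
    for _ in range(12): env.hold(.025);m.append(env.get_ft_torque()[2])
    return np.mean(m)
for a in np.r_[np.arange(.73,1.047,.035),1.047]:
    env.servo_line(C,rotation=quat(1.36-a)); A.append(a);M.append(meas())
    print(round(a,3),round(M[-1],3),round(.11+.05*a+.07*np.sin(18*a),3),round(env.get_t(),2))
from scipy.optimize import curve_fit
f=lambda a,l,o:o+.05*(a-l)+.07*np.sin(18*(a-l))
p,c=curve_fit(f,A,M,[0,.11]);print('lag,offset',p,np.sqrt(np.diag(c)))
env.hold(.3)
T=toolT();im,_=env.camera('wrist');cv2.imwrite('pics/w_end.png',im[:,:,::-1])
for c in ['wrist','scene','side']:
    if c!='wrist': im,_=env.camera(c);cv2.imwrite(f'pics/{c}_end.png',im[:,:,::-1])
    for n in ['vial','socket']:
        for l in env.landmark_of(n,c)[:1]:
            X=atz(c,l['xy'],30,T);d=X[:2]-C[:2];print(c,n,round(l['confidence'],2),X,np.hypot(*d),'angle',1.36-np.arctan2(d[1],d[0]))
print(env.get_gripper_width(),env.get_grasp_force(),env.get_ft_force(),env.get_t())
```

```text
0.73 0.198 0.184 36.72
0.765 0.222 0.214 37.27
0.8 0.213 0.218 37.82
0.835 0.194 0.196 38.37
0.87 0.143 0.157 38.92
0.905 0.094 0.117 39.47
0.94 0.091 0.091 40.02
0.975 0.094 0.091 40.57
1.01 0.132 0.117 41.12
1.045 0.164 0.159 41.67
1.047 0.151 0.162 42.22
lag,offset [-0.007  0.108] [0.003 0.003]
wrist vial 0.59 [643.785 -13.698  30.   ] 86.00331934679805 angle 1.0308148150954164
scene vial 0.64 [638.727 -20.479  30.   ] 79.16856164625007 angle 1.091258407558948
scene socket 0.81 [638.902  -8.725  30.   ] 83.22692740498651 angle 0.9552348560306867
side vial 0.57 [646.659 -10.577  30.   ] 89.7538314855035 angle 1.008258561476839
side socket 0.94 [641.474 -16.553  30.   ] 82.91605281594154 angle 1.0543959709253603
12.907839736481698 68.84690880775452 [ 5.476 -0.726  2.396] 42.9667
```

View pics/w_end.png

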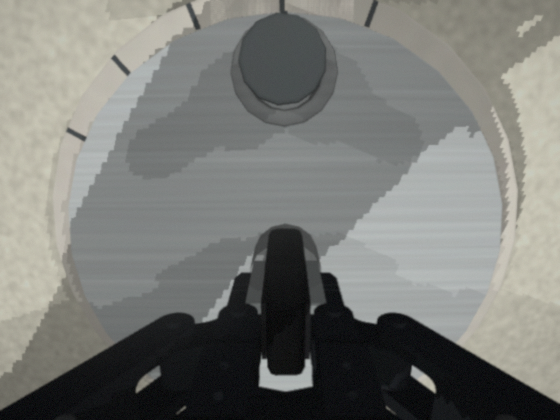

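The picture shows the vial in the socket at (282,60), in line with the third rim mark (282,5). The fourth mark is at (372,12) and has not been reached, and the knob is still gripped. The click torque curve matches the model to within 0.007 rad.

```bash
python3 -c "
from station import env
print(env.hand_in())"
```

```text
the job is handed in; nothing more can be done
None
```

The vial stands upright and released in the socket, and the turntable is held still at the third click stop with the knob gripped; I handed the job in at about 43 s of robot time, and no verdict came back.

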